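# Find the lamp switch that still latches

## Robot

A 6-joint arm with a two-finger parallel gripper is mounted at the origin on the work surface. World frame = base frame: x ahead of the robot, y to its left, z up, the work surface at z = 0. Lengths are in m, angles in degrees, forces in N, time in s.
With the tool pointing down it reaches from about 0.35 to 0.875 m from the base axis. Payload 4.2 kg.
Tool frame: the origin (TCP) lies on the centre line of the jaws, within the pads' length; the fingertips stand 19 mm ahead of it and the grasp point (between the pads) is the TCP; z points along the fingers, y is the line along which they close (so a half turn about z gives the same grasp; the last joint's range is limited). The gripper opens to 87 mm and grips with 3 to 60 N. Pads are 19 mm wide; open, the fingers measure 117 mm over their backs; the gripper's body (75 mm by 190 mm) begins 51 mm behind the grasp point.
Start: joints at [-53.022, 22.042, 0.453, 0, -68.411, -14.817], TCP at [0.236, -0.579, 0.242] pointing down, gripper open.
Joint ranges: [-179.83, 179.83], [-69.29, 118.12], [-61.27, 80.66], [-181.25, 117.63], [-171.15, -9.14], [-177.46, 177.46]. Speed limits (degrees/s): [159.86, 159.86, 180, 180, 180, 180].

## Interface

Orientations are given as a 3x3 rotation matrix whose columns are the frame's x, y, z axes.
In Python, from station import sense, capture, finish_job, search_frame, masks_of gives the robot as it stands.
- The arm moves only by the tool drive_tool, never from a script. Its argument "rows" is a list of rows, each a list of 7 numbers: the opening in per cent of the stroke, from 0 (shut) to 100 (fully open), then the shift along the world's x, y, z in mm, then the turn, a rotation vector about the world's x, y, z in rad. In form: [[fingers, dx, dy, dz, wx, wy, wz], ...]. A call has 1 to 5 rows; each row shifts and turns the commanded pose from where the row before left it; what a row does not reach is not made up. A row lasts 1/12 s, in which the tool goes at most 41.7 mm and 7.16 degrees, less where a joint would pass 70% of its speed; a pose out of reach is approached as far as the arm can. A call is refused whole if a number of a shift passes 41.7 or a number of a turn 0.125, either way. A call with a gripper value outside its range is refused whole. The fingers move at their own pace and stop on an object; the grip force is fixed at half the most. Time passes only in rows, so rows that do not move let the fingers close. It gives the time, the measured TCP pose, the force, the opening and the grip force at its end, in the units of the state.
- sense(): the state, without advancing time (a new reading comes with each control period).
- capture(name): name is "scene" or "top" or "wrist"; returns a dict with "frame" (480x640x3 uint8, red, green, blue), "z_map" (480x640 float32, m along the optical axis (not along the pixel's ray), 0 where there is no reading), "fx", "fy", "cx", "cy" (pixels), "R" (3x3) and "t" (3): a world point X has camera coordinates R X + t; the wrist camera has in their place "T_tool_cam" (4x4, takes a point from camera to tool coordinates, whose origin is the TCP and whose axes are the flange's). Camera axes: x right, y down, z forward; pixel columns grow to the right and rows downward; lengths in m; the calibration is good to about 2 mm. The wrist camera is an equidistant fisheye: a pixel r from the principal point sees the ray r / f radians off the axis. A picture is of the moment at which its call begins: read the wrist's pose just before it.
- finish_job(): hands the job in; it is judged then, once.
Trained networks look in a picture, given as the dict that the camera call returned (one of the last four; its "shot" number tells which), for a name from the list of things; names that differ only in an ending like _2 or _b are one class to them, and where a whole thing is asked for, a point or a joint stands for the part that bears it (a point fixed in the world has none). Each returns a list of dicts, best first, with "p" (0 to 1); they miss things now and then, are a little off and sometimes report something else, mostly with a low value. They report only what shows in the picture. A call takes as long as a camera call.
- search_frame(label, picture): "xy" ([column, row] in pixels, amid what is visible of it).
- masks_of(label, picture): "region" (480x640 bool, what is visible of it) and "xy" ([column, row] in pixels, amid what is visible of it).
The state is a dict: "time_s": time; "joints": joint angles; "joint_velocities": joint speeds; "effort": joint torques, N m; "tcp_pos": TCP position; "ee_rot": TCP orientation; "wrist_force": force on the tool from outside, world axes, zero at the start; "moment": the same for the moment, N m; "gripper_width": opening from 0.0 (shut) to 1.0 (fully open); "gripper_force": force on a finger pad.
Only numpy, scipy, OpenCV 4.12 (cv2) and the standard library are available. Lean on these libraries where they do the work, as an engineer would, in place of code of your own. Each camera call takes 0.05 s, during which the arm holds its last target. There are 200 camera calls.

## Task

Two of the three push switches on the microscope-lamp supply box are worn out: they go down softly and come straight back up, while the third still snaps over and stays down. Switch the box off at its toggle, then ease the switches down gently one at a time until you feel one snap, and let go of it; do not drive any of them hard against its stop, and leave the others alone once the good one is down. Then switch the toggle back on, without disturbing the things standing around the box.

Things in the scene. Friction and masses are not known exactly. Their poses are not given: they have to be found in the camera images.
- unit: Grey steel supply box, fixed; 140 (x) x 260 (y) x 70 (z) mm. Origin: centre of its underside; x to its rear, y along its length, z up. On its flat top (z = 70 mm), in one row at x = -20 mm, stand three push switches at y = -85, -30 and +25 mm and the mains toggle at y = +90 mm; 56 mm behind each switch lie two lamp sockets, 5 mm high.
- button_1: Black round cap, 18 mm across, of the push switch at y = -85 mm of the box. Origin: centre of the cap's top, 16 mm above the top plate when up; moves with the cap, straight down. A steel bezel 26 mm across, 4 mm high rings it. Worn or good cannot be seen and changes from time to time. A worn switch: soft spring of 0.6 to 1.5 N all the way to its stop, comes back up when let go.
- button_2: The same for the push switch at y = -30 mm. The good switch, whichever it is: resistance climbs to about 5 N somewhere 1 to 6 mm down, then breaks over: it falls away to nothing within the next 2 mm, and the cap snaps down by itself onto its stop and stays there when let go, 4.3 to 9 mm lower than before. Let go before it has fallen to nothing, it comes back up.
- button_3: The same for the push switch at y = +25 mm. All switches: the stop lies 4.3 to 9 mm down, differs from switch to switch and time to time, and is firm (under 1 mm per 10 N). More than 12 N on a cap breaks the switch.
- mains (a joint): Angle of the mains toggle, rad: 0 = on, leaning 20 degrees to the box's rear (+x); 0.7 = off, leaning 20 degrees to the box's front (-x). A steel bat handle, 7 mm thick, 32 mm long from its pivot; it is over-centre, flips over by itself once pushed past the upright (0.35) and stays; pushing at its upper half takes about 2 to 5 N.
- mains_pivot (a point): Pivot of the mains toggle, fixed on the box, 6 mm above its top plate; its axes are those of the box.
- mains_tip (a point): Tip of the toggle's bat handle, 32 mm from the pivot: 36 mm above the top plate and 11 mm behind or in front of the pivot.
- vial_a: Loose specimen vial with a blue cap, 29 mm across, 62 mm high, standing beside the box at its -y end. Origin: centre of its underside. A bystander.
- vial_b: A second vial like it, beside the first.
- dish: Loose closed clear petri dish, 90 mm across, 16 mm high, in front of the box. Origin: centre of its underside. A bystander.
- slide_box: Loose white slide box, 167 x 87 x 32 mm, lying beside the box at its +y end. Origin: centre of its underside. A bystander.

How it is judged:
By the outcome, as a careful person would: the job done as asked, in the order asked, and still so for the second after the job is handed in, with the robot touching nothing.
It also fails if it takes over 72 s, if anything falls off the work surface, if the arm or the gripper's body presses on something with over 40 N, if the wrist force passes 120 N, or if a joint passes its speed limit or range.

## Working session

There is one attempt and no reset: what is moved stays moved. The work goes in short steps, Python scripts to look and compute and a tool call to move; the robot and the scene stay as the last step left them, time stands still between calls to the robot, and variables do not carry over. Pictures are saved under pics/ and viewed, at most 10 in all, crops included, and the job is handed in when it is done.

Besides the shell and the picture viewer there is one more tool, called after "Emit:" as name([rows], argument=value, ...), one row to a line, values as JSON. drive_tool: Moves the arm, as the interface text tells. Its arguments: {"type":"object","properties":{"rows":{"type":"array"}},"required":["rows"]}

```bash
mkdir -p pics; cat > h.py <<'E'
import numpy as np, cv2
from station import sense, capture, finish_job, search_frame, masks_of
def back(p,u,v,z):
    c=np.array([(u-p["cx"])/p["fx"]*z,(v-p["cy"])/p["fy"]*z,z]); return np.array(p["R"]).T@(c-np.array(p["t"]))
def cloud(p):
    v,u=np.mgrid[0:480,0:640]; z=p["z_map"]; c=np.stack([(u-p["cx"])/p["fx"]*z,(v-p["cy"])/p["fy"]*z,z],-1)
    return (c-np.array(p["t"]))@np.array(p["R"])
E
python3 - <<'E'
from h import *
s=sense();print(s["time_s"],s["tcp_pos"],s["ee_rot"],s["gripper_width"])
for n in("scene","top"):
    p=capture(n); cv2.imwrite(f"pics/{n}.png",p["frame"][:,:,::-1])
    W=cloud(p)
    for l in("unit","button_1","mains","vial_a","dish","slide_box"):
        for d in masks_of(l,p)[:4]:
            m=d["region"]&(p["z_map"]>0); q=W[m]
            print(n,l,round(d["p"],2),np.round(d["xy"]),np.round(np.median(q,0),4),np.round(np.percentile(q,[3,97],axis=0),3).tolist(),m.sum())
E
```

```text
0.0 [ 0.23557806 -0.57829629  0.24044477] [[-9.26206755e-01 -3.77014901e-01 -9.01254750e-04]
 [-3.77015970e-01  9.26204566e-01  2.01514554e-03]
 [ 7.50063684e-05  2.20622885e-03 -9.99997563e-01]] 1.0055285031684562
scene unit 0.89 [273. 225.] [ 0.554  -0.0666  0.0671] [[0.456, -0.208, 0.008], [0.595, 0.042, 0.075]] 7064
scene button_1 0.44 [291. 205.] [ 0.5016 -0.0622  0.0827] [[0.49, -0.074, 0.072], [0.509, -0.056, 0.087]] 65
scene button_1 0.4 [268. 200.] [ 0.5038 -0.1188  0.0815] [[0.495, -0.127, 0.073], [0.511, -0.111, 0.087]] 57
scene vial_a 0.85 [194. 213.] [ 0.5949 -0.2642  0.0379] [[0.579, -0.28, 0.004], [0.603, -0.257, 0.062]] 306
scene vial_a 0.52 [217. 196.] [ 0.5209 -0.26    0.0484] [[0.452, -0.33, -0.001], [0.528, -0.25, 0.063]] 220
scene vial_a 0.25 [363. 275.] [0.5591 0.1582 0.0302] [[0.465, 0.113, 0.006], [0.624, 0.2, 0.034]] 2716
scene dish 0.71 [305. 196.] [ 0.364  -0.1174  0.0146] [[0.332, -0.159, 0.01], [0.389, -0.077, 0.018]] 452
scene slide_box 0.68 [361. 275.] [0.5592 0.158  0.03  ] [[0.461, 0.11, -0.0], [0.624, 0.2, 0.034]] 2881
top unit 0.85 [411. 276.] [ 0.5
[... 231 characters left out ...]
0852] [[0.494, -0.182, 0.077], [0.51, -0.167, 0.089]] 107
top vial_a 0.65 [513. 236.] [ 0.5824 -0.2658  0.059 ] [[0.572, -0.283, 0.003], [0.598, -0.257, 0.064]] 404
top vial_a 0.55 [509. 275.] [ 0.5086 -0.2574  0.0594] [[0.498, -0.275, 0.006], [0.522, -0.25, 0.065]] 379
top dish 0.79 [429. 366.] [ 0.371  -0.1173  0.0156] [[0.333, -0.157, 0.01], [0.411, -0.078, 0.019]] 2235
top slide_box 0.83 [271. 272.] [0.5352 0.1517 0.0319] [[0.458, 0.109, 0.027], [0.615, 0.195, 0.035]] 4741
top slide_box 0.42 [511. 236.] [ 0.5826 -0.2651  0.0593] [[0.572, -0.281, 0.005], [0.596, -0.257, 0.064]] 373
top slide_box 0.39 [398. 288.] [ 0.4963 -0.0642  0.0859] [[0.489, -0.071, 0.081], [0.503, -0.057, 0.089]] 89
```

```bash
python3 - <<'E'
from h import *
p=capture("top");W=cloud(p)
d=masks_of("unit",p)[0]["region"]
m=d&(abs(W[...,2]-.07)<.006)
r=cv2.minAreaRect((W[m][:,:2]*1000).astype(np.float32));print(r)
# high points above plate
t=(W[...,2]>.08)&(W[...,0]>.44)&(W[...,0]<.6)&(W[...,1]>-.22)&(W[...,1]<.06)
n,L=cv2.connectedComponents(t.astype(np.uint8))
for i in range(1,n):
    q=W[L==i]
    if len(q)>8: print(len(q),np.round(q.mean(0),4),np.round(q.min(0),4),np.round(q.max(0),4))
c=p["frame"][200:400,240:540,::-1]
cv2.imwrite("pics/c.png",cv2.resize(c,None,fx=2.6,fy=2.6,interpolation=2))
E
```

```text
((517.659912109375, -89.09144592285156), (140.2484588623047, 260.1481018066406), 2.8537704944610596)
101 [ 0.5016 -0.1741  0.0851] [ 0.4935 -0.1829  0.0803] [ 0.51   -0.166   0.0886]
37 [4.992e-01 2.000e-04 9.780e-02] [ 0.4922 -0.0037  0.0814] [0.5063 0.0036 0.1079]
97 [ 0.499  -0.1192  0.0854] [ 0.4903 -0.1287  0.08  ] [ 0.507  -0.1104  0.0897]
91 [ 0.4961 -0.0647  0.0858] [ 0.488  -0.0727  0.0814] [ 0.505  -0.0564  0.0892]
```

View pics/c.png

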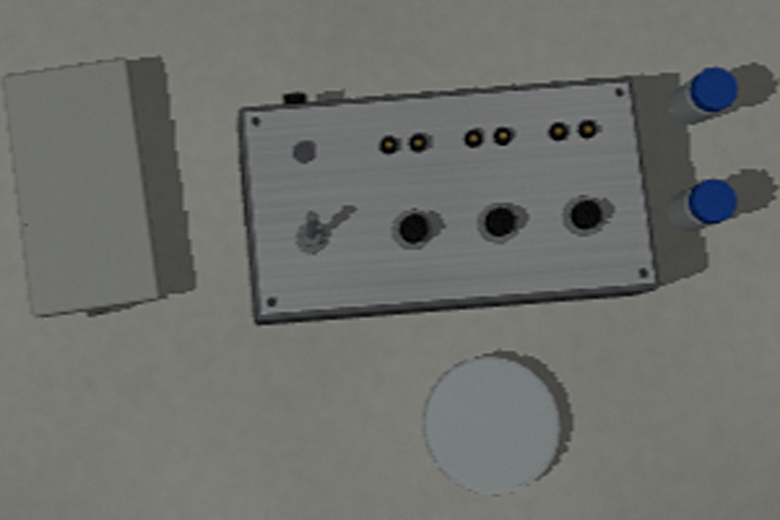

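The picture shows the toggle at (312,225) leaning to the rear, three caps at (413,228), (499,221) and (586,214), vials on the right, the slide box on the left and the dish in front. Box centre is (517.7, -89.1) mm, yaw 2.85°. First I travel to a spot behind the toggle.

Emit:
drive_tool([
  [0,18,36,0,0,0,-0.084],
  [0,18,36,0,0,0,-0.084],
  [0,18,36,0,0,0,-0.084],
  [0,18,36,0,0,0,-0.084],
  [0,18,36,0,0,0,0],
])

```text
time_s: 1.22
tcp_pos: [0.3261, -0.3972, 0.2417]
ee_rot: [[-0.999, -0.047, 0.0], [-0.047, 0.999, -0.0], [-0.0, -0.0, -1.0]]
wrist_force: [-0.0, 0.0, 0.2]
gripper_width: 0.707
gripper_force: 0.0
```

Emit:
drive_tool([
  [0,18,36,0,0,0,0],
  [0,18,36,0,0,0,0],
  [0,18,36,0,0,0,0],
  [0,18,36,0,0,0,0],
  [0,18,36,0,0,0,0],
])

```text
time_s: 1.63
tcp_pos: [0.4163, -0.217, 0.242]
ee_rot: [[-0.999, -0.051, 0.001], [-0.051, 0.999, -0.0], [-0.001, -0.0, -1.0]]
wrist_force: [1.2, -0.6, -1.2]
gripper_width: 0.324
gripper_force: 0.0
```

Emit:
drive_tool([
  [0,20,36,-10,0,0,0],
  [0,20,36,-10,0,0,0],
  [0,20,36,-10,0,0,0],
  [0,20,36,-10,0,0,0],
  [0,20,36,-10,0,0,0],
])

```text
time_s: 2.05
tcp_pos: [0.5148, -0.0398, 0.1924]
ee_rot: [[-0.999, -0.051, 0.001], [-0.051, 0.999, 0.0], [-0.001, 0.0, -1.0]]
wrist_force: [0.3, -0.3, -0.8]
gripper_width: 0.019
gripper_force: 0.0
```

Emit:
drive_tool([
  [0,12,38,-10,0,0,0],
  [0,0,0,0,0,0,0],
  [0,0,0,0,0,0,0],
])

```text
time_s: 2.3
tcp_pos: [0.5263, -0.002, 0.1816]
ee_rot: [[-0.999, -0.054, -0.002], [-0.054, 0.999, -0.0], [0.002, -0.0, -1.0]]
wrist_force: [0.5, 0.0, 0.1]
gripper_width: 0.006
gripper_force: 0.0
```

Emit:
drive_tool([
  [0,3,1,-23,0,0,0],
  [0,0,0,-23,0,0,0],
  [0,0,0,-22,0,0,0],
  [0,0,0,0,0,0,0],
])

```text
time_s: 2.63
tcp_pos: [0.5259, -0.0045, 0.111]
ee_rot: [[-0.999, -0.048, -0.008], [-0.048, 0.999, -0.001], [0.008, -0.001, -1.0]]
wrist_force: [-0.6, -0.9, -0.6]
gripper_width: 0.003
gripper_force: 0.0
```

Emit:
drive_tool([
  [0,-4,0,0,0,0,0],
  [0,-4,0,0,0,0,0],
  [0,-4,0,0,0,0,0],
  [0,0,0,0,0,0,0],
])

```text
time_s: 2.97
tcp_pos: [0.5172, -0.0029, 0.1161]
ee_rot: [[-0.999, -0.051, 0.003], [-0.051, 0.999, 0.001], [-0.003, 0.001, -1.0]]
wrist_force: [0.2, 0.8, 0.8]
gripper_width: 0.003
gripper_force: 0.0
```

Emit:
drive_tool([
  [0,-3,0,0,0,0,0],
  [0,-2,0,0,0,0,0],
  [0,0,0,0,0,0,0],
])

```text
time_s: 3.22
tcp_pos: [0.5152, -0.002, 0.1162]
ee_rot: [[-0.999, -0.052, 0.009], [-0.052, 0.999, 0.002], [-0.009, 0.001, -1.0]]
wrist_force: [5.4, 0.1, -0.2]
gripper_width: 0.004
gripper_force: 3.6
```

Emit:
drive_tool([
  [0,-2,0,0,0,0,0],
  [0,-2,0,0,0,0,0],
  [0,0,0,0,0,0,0],
])

```text
time_s: 3.47
tcp_pos: [0.5134, -0.0019, 0.1169]
ee_rot: [[-0.999, -0.053, 0.013], [-0.053, 0.999, 0.002], [-0.013, 0.001, -1.0]]
wrist_force: [8.7, -1.5, -0.4]
gripper_width: 0.01
gripper_force: 5.0
```

Emit:
drive_tool([
  [0,0,0,0,0,0,0],
  [0,0,0,0,0,0,0],
  [0,0,0,0,0,0,0],
])

```text
time_s: 3.72
tcp_pos: [0.5134, -0.0019, 0.1169]
ee_rot: [[-0.999, -0.053, 0.013], [-0.053, 0.999, 0.002], [-0.013, 0.001, -1.0]]
wrist_force: [7.6, -2.0, 0.2]
gripper_width: 0.002
gripper_force: 4.9
```

```bash
python3 - <<'E'
from h import *
s=sense();print(s["wrist_force"],s["tcp_pos"],s["moment"])
p=capture("scene");c=p["frame"][120:300,170:410,::-1]
cv2.imwrite("pics/c2.png",cv2.resize(c,None,fx=3,fy=3,interpolation=2))
E
```

```text
[ 7.61270956 -2.0213721   0.2430082 ] [ 0.51344471 -0.00186465  0.11688584] [-0.49060545 -2.58463175 -0.00648486]
```

View pics/c2.png

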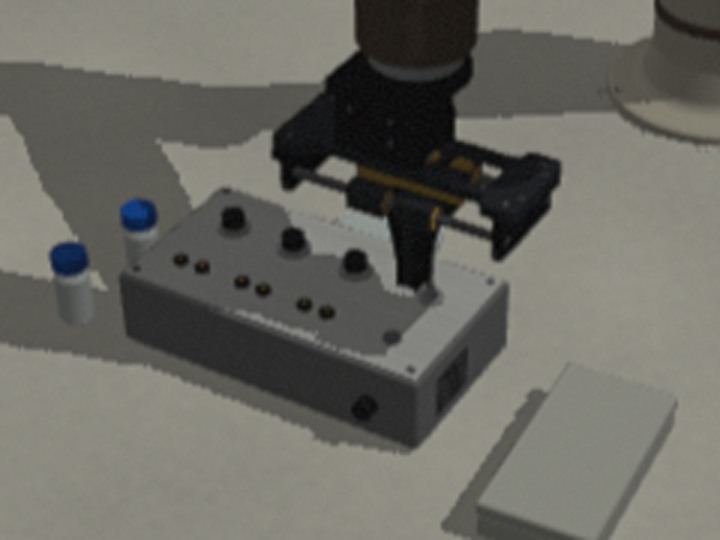

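The fingers stand behind the toggle at about (415,285) and hide the handle. The push has stalled at about 8 N, so I push a little further.

Emit:
drive_tool([
  [0,-2,0,0,0,0,0],
  [0,-2,0,0,0,0,0],
  [0,0,0,0,0,0,0],
])

```text
time_s: 4.02
tcp_pos: [0.5114, -0.0018, 0.1176]
ee_rot: [[-0.998, -0.054, 0.018], [-0.054, 0.999, 0.002], [-0.018, 0.001, -1.0]]
wrist_force: [12.2, -3.1, -0.9]
gripper_width: 0.003
gripper_force: 6.4
```

```bash
python3 - <<'E'
from h import *
p=capture("wrist");cv2.imwrite("pics/w.png",p["frame"][:,:,::-1])
p=capture("top");c=p["frame"][230:330,290:450,::-1]
a=cv2.resize(c,(640,400),interpolation=2)
p=capture("scene");b=cv2.resize(p["frame"][190:230,280:330,::-1],(500,400),interpolation=2)
w=cv2.imread("pics/w.png")
cv2.imwrite("pics/c3.png",cv2.resize(np.hstack([cv2.resize(w,(533,400)),b]),(800,310)))
E
```

```text
(no output)
```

View pics/c3.png

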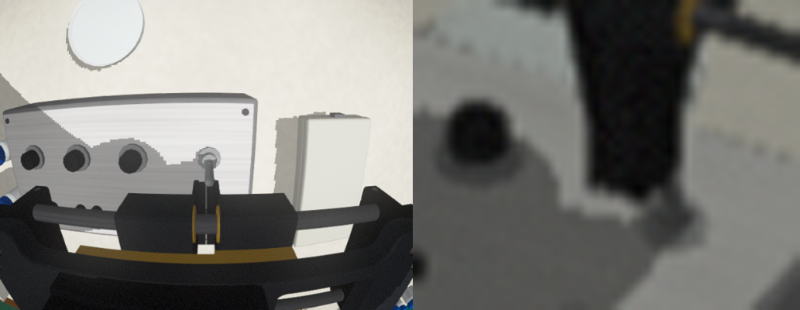

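Wrist view: the handle runs from its base at (208,158) towards the fingers at (207,190), so it is still on and the contact is in line. I push on.

Emit:
drive_tool([
  [0,-2,0,0,0,0,0],
  [0,-2,0,0,0,0,0],
  [0,0,0,0,0,0,0],
])

```text
time_s: 4.42
tcp_pos: [0.4992, -0.0029, 0.1146]
ee_rot: [[-0.999, -0.05, -0.001], [-0.05, 0.999, 0.0], [0.001, 0.0, -1.0]]
wrist_force: [-0.8, 1.0, 0.0]
gripper_width: 0.004
gripper_force: 0.4
```

Flipped. I lift off, move above button 3 and check the toggle.

Emit:
drive_tool([
  [0,4,0,10,0,0,0],
  [0,0,0,15,0,0,0],
  [0,-2,-20,0,0,0,0],
  [0,-2,-21,0,0,0,0],
  [0,-2,-21,0,0,0,0],
])

```text
time_s: 4.83
tcp_pos: [0.4966, -0.0652, 0.1391]
ee_rot: [[-0.999, -0.052, -0.003], [-0.052, 0.999, 0.0], [0.003, 0.0, -1.0]]
wrist_force: [0.6, 0.1, -0.1]
gripper_width: 0.006
gripper_force: 0.0
```

Emit:
drive_tool([
  [0,0,0,0,0,0,0],
  [0,0,0,0,0,0,0],
])

```text
time_s: 5.0
tcp_pos: [0.4967, -0.0655, 0.1388]
ee_rot: [[-0.999, -0.049, -0.003], [-0.049, 0.999, -0.0], [0.003, 0.0, -1.0]]
wrist_force: [-0.1, 0.5, -0.5]
gripper_width: 0.007
gripper_force: 0.0
```

```bash
python3 - <<'E'
from h import *
s=sense();print(s["wrist_force"],s["tcp_pos"])
p=capture("wrist");a=cv2.resize(p["frame"][:,:,::-1],(533,400))
q=capture("scene");b=cv2.resize(q["frame"][180:230,260:330,::-1],(560,400),interpolation=2)
cv2.imwrite("pics/c4.png",cv2.resize(np.hstack([a,b]),(800,293)))
E
```

```text
[-0.11953558  0.47880679 -0.52905559] [ 0.4967127  -0.06551903  0.13884943]
```

View pics/c4.png

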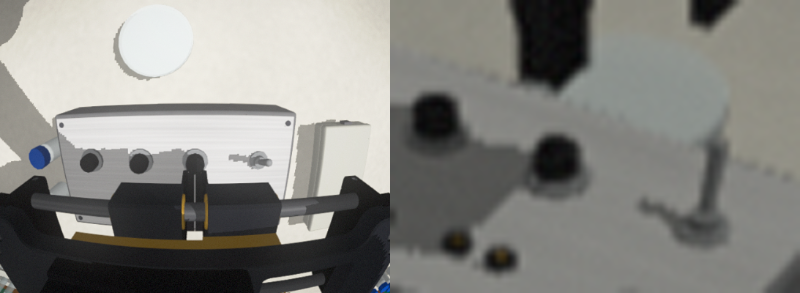

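The toggle (right panel, base (700,230), tip (715,135)) now leans to the front, so it is off. The fingers are above cap 3. Descending.

Emit:
drive_tool([
  [0,0,0,-12,0,0,0],
  [0,0,0,-10,0,0,0],
  [0,0,0,-6,0,0,0],
  [0,0,0,0,0,0,0],
  [0,0,0,0,0,0,0],
])

```text
time_s: 5.52
tcp_pos: [0.498, -0.0644, 0.1112]
ee_rot: [[-0.999, -0.052, -0.001], [-0.052, 0.999, -0.0], [0.001, -0.0, -1.0]]
wrist_force: [0.8, 0.3, -0.1]
gripper_width: 0.005
gripper_force: 0.0
```

Emit:
drive_tool([
  [0,0,0,-1,0,0,0],
  [0,0,0,-1,0,0,0],
  [0,0,0,0,0,0,0],
])

```text
time_s: 5.77
tcp_pos: [0.4983, -0.0647, 0.1096]
ee_rot: [[-0.999, -0.051, 0.001], [-0.051, 0.999, 0.0], [-0.001, 0.0, -1.0]]
wrist_force: [0.1, -0.2, -0.4]
gripper_width: 0.004
gripper_force: 0.0
```

Emit:
drive_tool([
  [0,0,0,-1,0,0,0],
  [0,0,0,0,0,0,0],
])

```text
time_s: 5.93
tcp_pos: [0.4981, -0.0648, 0.1085]
ee_rot: [[-0.999, -0.051, 0.0], [-0.051, 0.999, 0.0], [-0.0, 0.0, -1.0]]
wrist_force: [-0.9, 0.1, -0.5]
gripper_width: 0.005
gripper_force: 0.0
```

Emit:
drive_tool([
  [0,0,0,-1,0,0,0],
  [0,0,0,-1,0,0,0],
  [0,0,0,0,0,0,0],
])

```text
time_s: 6.18
tcp_pos: [0.4979, -0.0649, 0.1062]
ee_rot: [[-0.999, -0.051, -0.0], [-0.051, 0.999, -0.0], [0.0, 0.0, -1.0]]
wrist_force: [0.1, 0.2, -0.4]
gripper_width: 0.004
gripper_force: 0.0
```

Emit:
drive_tool([
  [0,0,0,-1,0,0,0],
  [0,0,0,0,0,0,0],
])

```text
time_s: 6.35
tcp_pos: [0.4981, -0.0648, 0.1053]
ee_rot: [[-0.999, -0.051, -0.0], [-0.051, 0.999, -0.0], [0.0, -0.0, -1.0]]
wrist_force: [-0.2, 0.4, -0.1]
gripper_width: 0.006
gripper_force: 0.2
```

Emit:
drive_tool([
  [0,0,0,-1,0,0,0],
  [0,0,0,0,0,0,0],
])

```text
time_s: 6.52
tcp_pos: [0.4981, -0.0649, 0.1043]
ee_rot: [[-0.999, -0.051, -0.0], [-0.051, 0.999, -0.0], [0.0, -0.0, -1.0]]
wrist_force: [-0.4, 0.3, 0.7]
gripper_width: 0.005
gripper_force: 0.3
```

Emit:
drive_tool([
  [0,0,0,-1,0,0,0],
  [0,0,0,0,0,0,0],
])

```text
time_s: 6.68
tcp_pos: [0.4981, -0.0648, 0.1033]
ee_rot: [[-0.999, -0.051, 0.0], [-0.051, 0.999, -0.0], [-0.0, -0.0, -1.0]]
wrist_force: [0.2, -1.1, 0.7]
gripper_width: 0.006
gripper_force: 0.4
```

Emit:
drive_tool([
  [0,0,0,-1,0,0,0],
  [0,0,0,0,0,0,0],
])

```text
time_s: 6.85
tcp_pos: [0.4981, -0.0648, 0.1023]
ee_rot: [[-0.999, -0.051, -0.0], [-0.051, 0.999, -0.0], [0.0, -0.0, -1.0]]
wrist_force: [-1.3, -0.8, 1.0]
gripper_width: 0.001
gripper_force: 0.4
```

Emit:
drive_tool([
  [0,0,0,-1,0,0,0],
  [0,0,0,0,0,0,0],
])

```text
time_s: 7.02
tcp_pos: [0.4981, -0.0648, 0.1013]
ee_rot: [[-0.999, -0.051, 0.0], [-0.051, 0.999, 0.0], [-0.0, 0.0, -1.0]]
wrist_force: [-0.1, 0.3, 0.6]
gripper_width: 0.006
gripper_force: 0.5
```

Emit:
drive_tool([
  [0,0,0,-0.7,0,0,0],
  [0,0,0,0,0,0,0],
])

```text
time_s: 7.18
tcp_pos: [0.4982, -0.0648, 0.1006]
ee_rot: [[-0.999, -0.051, 0.0], [-0.051, 0.999, -0.0], [-0.0, -0.0, -1.0]]
wrist_force: [0.3, 0.3, 0.6]
gripper_width: 0.006
gripper_force: 0.5
```

Emit:
drive_tool([
  [0,0,0,-0.7,0,0,0],
  [0,0,0,0,0,0,0],
])

```text
time_s: 7.35
tcp_pos: [0.4981, -0.0648, 0.1004]
ee_rot: [[-0.999, -0.051, 0.0], [-0.051, 0.999, -0.0], [-0.0, -0.0, -1.0]]
wrist_force: [-1.1, 1.0, 4.1]
gripper_width: 0.006
gripper_force: 1.9
```

Emit:
drive_tool([
  [0,0,0,-0.7,0,0,0],
  [0,0,0,0,0,0,0],
])

```text
time_s: 7.52
tcp_pos: [0.4982, -0.0648, 0.1003]
ee_rot: [[-0.999, -0.051, 0.0], [-0.051, 0.999, -0.0], [-0.0, -0.0, -1.0]]
wrist_force: [-2.9, 0.7, 7.9]
gripper_width: 0.012
gripper_force: 4.1
```

Button 3 hit its stop softly with no snap, so it is worn. On to button 2.

Emit:
drive_tool([
  [0,0,0,5,0,0,0],
  [0,0,0,11,0,0,0],
  [0,1,-28,0,0,0,0],
  [0,1,-27,0,0,0,0],
  [0,0,0,0,0,0,0],
])

```text
time_s: 7.93
tcp_pos: [0.5001, -0.1223, 0.1153]
ee_rot: [[-0.999, -0.048, 0.0], [-0.048, 0.999, -0.0], [-0.0, -0.0, -1.0]]
wrist_force: [0.8, 0.4, 0.2]
gripper_width: 0.01
gripper_force: 0.0
```

Emit:
drive_tool([
  [0,0,0,-4,0,0,0],
  [0,0,0,-3,0,0,0],
  [0,0,0,0,0,0,0],
  [0,0,0,0,0,0,0],
])

```text
time_s: 8.27
tcp_pos: [0.4998, -0.1192, 0.1078]
ee_rot: [[-0.999, -0.052, -0.001], [-0.052, 0.999, -0.0], [0.001, 0.0, -1.0]]
wrist_force: [-0.3, 0.1, -0.4]
gripper_width: 0.006
gripper_force: 0.0
```

Emit:
drive_tool([
  [0,0,0,-1,0,0,0],
  [0,0,0,-0.7,0,0,0],
  [0,0,0,0,0,0,0],
])

```text
time_s: 8.52
tcp_pos: [0.5001, -0.1195, 0.1065]
ee_rot: [[-0.999, -0.051, -0.0], [-0.051, 0.999, 0.0], [0.0, 0.0, -1.0]]
wrist_force: [-0.2, -0.8, 0.2]
gripper_width: 0.004
gripper_force: 0.0
```

Emit:
drive_tool([
  [0,0,0,-0.7,0,0,0],
  [0,0,0,0,0,0,0],
])

```text
time_s: 8.68
tcp_pos: [0.5001, -0.1197, 0.1058]
ee_rot: [[-0.999, -0.051, -0.0], [-0.051, 0.999, 0.0], [0.0, 0.0, -1.0]]
wrist_force: [0.7, -0.7, 0.2]
gripper_width: 0.006
gripper_force: 0.0
```

Emit:
drive_tool([
  [0,0,0,-0.7,0,0,0],
  [0,0,0,0,0,0,0],
])

```text
time_s: 8.85
tcp_pos: [0.5002, -0.1198, 0.1052]
ee_rot: [[-0.999, -0.051, 0.0], [-0.051, 0.999, 0.0], [-0.0, 0.0, -1.0]]
wrist_force: [-0.1, -0.0, 0.1]
gripper_width: 0.002
gripper_force: 0.2
```

Emit:
drive_tool([
  [0,0,0,-0.7,0,0,0],
  [0,0,0,0,0,0,0],
])

```text
time_s: 9.02
tcp_pos: [0.5002, -0.1198, 0.1045]
ee_rot: [[-0.999, -0.051, 0.0], [-0.051, 0.999, 0.0], [-0.0, 0.0, -1.0]]
wrist_force: [0.3, 0.5, 1.3]
gripper_width: 0.011
gripper_force: 0.3
```

Emit:
drive_tool([
  [0,0,0,-0.7,0,0,0],
  [0,0,0,0,0,0,0],
])

```text
time_s: 9.18
tcp_pos: [0.5002, -0.1198, 0.1038]
ee_rot: [[-0.999, -0.051, 0.0], [-0.051, 0.999, 0.0], [-0.0, 0.0, -1.0]]
wrist_force: [-0.2, 1.5, 0.8]
gripper_width: 0.009
gripper_force: 0.3
```

Emit:
drive_tool([
  [0,0,0,-0.7,0,0,0],
  [0,0,0,0,0,0,0],
])

```text
time_s: 9.35
tcp_pos: [0.5002, -0.1198, 0.103]
ee_rot: [[-0.999, -0.051, 0.0], [-0.051, 0.999, 0.0], [-0.0, -0.0, -1.0]]
wrist_force: [-0.6, 0.7, 0.4]
gripper_width: 0.005
gripper_force: 0.4
```

Emit:
drive_tool([
  [0,0,0,-0.7,0,0,0],
  [0,0,0,0,0,0,0],
])

```text
time_s: 9.52
tcp_pos: [0.5002, -0.1198, 0.1023]
ee_rot: [[-0.999, -0.051, 0.0], [-0.051, 0.999, -0.0], [-0.0, -0.0, -1.0]]
wrist_force: [0.4, 1.6, 0.7]
gripper_width: 0.005
gripper_force: 0.4
```

Emit:
drive_tool([
  [0,0,0,-0.7,0,0,0],
  [0,0,0,0,0,0,0],
])

```text
time_s: 9.68
tcp_pos: [0.5002, -0.1198, 0.1016]
ee_rot: [[-0.999, -0.051, 0.0], [-0.051, 0.999, -0.0], [-0.0, -0.0, -1.0]]
wrist_force: [0.0, 0.6, 0.5]
gripper_width: 0.008
gripper_force: 0.5
```

Emit:
drive_tool([
  [0,0,0,-0.5,0,0,0],
  [0,0,0,0,0,0,0],
])

```text
time_s: 9.85
tcp_pos: [0.5001, -0.1198, 0.1012]
ee_rot: [[-0.999, -0.051, 0.0], [-0.051, 0.999, -0.0], [-0.0, -0.0, -1.0]]
wrist_force: [-0.3, -0.0, 1.2]
gripper_width: 0.005
gripper_force: 0.5
```

Button 2 has the same soft profile at 4.3 mm, far below a climb to 5 N, so it is worn too. On to button 1.

Emit:
drive_tool([
  [0,0,0,5,0,0,0],
  [0,0,0,9,0,0,0],
  [0,1,-28,0,0,0,0],
  [0,1,-27,0,0,0,0],
  [0,0,0,0,0,0,0],
])

```text
time_s: 10.27
tcp_pos: [0.5025, -0.1775, 0.1161]
ee_rot: [[-0.999, -0.048, 0.001], [-0.048, 0.999, -0.001], [-0.001, -0.001, -1.0]]
wrist_force: [-0.7, 0.5, 0.2]
gripper_width: 0.002
gripper_force: 0.0
```

Emit:
drive_tool([
  [0,0,0,-4,0,0,0],
  [0,0,0,-4,0,0,0],
  [0,0,0,0,0,0,0],
  [0,0,0,0,0,0,0],
])

```text
time_s: 10.6
tcp_pos: [0.5018, -0.1742, 0.1069]
ee_rot: [[-0.999, -0.052, -0.001], [-0.052, 0.999, 0.0], [0.001, 0.0, -1.0]]
wrist_force: [-0.6, 0.1, -0.1]
gripper_width: 0.007
gripper_force: 0.0
```

Emit:
drive_tool([
  [0,0,0,-0.7,0,0,0],
  [0,0,0,0,0,0,0],
])

```text
time_s: 10.77
tcp_pos: [0.5022, -0.1743, 0.1065]
ee_rot: [[-0.999, -0.052, -0.0], [-0.052, 0.999, -0.0], [0.0, -0.0, -1.0]]
wrist_force: [-0.5, 0.6, 0.1]
gripper_width: 0.003
gripper_force: 0.0
```

Emit:
drive_tool([
  [0,0,0,-0.7,0,0,0],
  [0,0,0,0,0,0,0],
])

```text
time_s: 10.93
tcp_pos: [0.5021, -0.1746, 0.1058]
ee_rot: [[-0.999, -0.051, -0.0], [-0.051, 0.999, 0.0], [0.0, 0.0, -1.0]]
wrist_force: [0.1, -0.7, 0.4]
gripper_width: 0.007
gripper_force: 0.0
```

Emit:
drive_tool([
  [0,0,0,-0.7,0,0,0],
  [0,0,0,0,0,0,0],
])

```text
time_s: 11.1
tcp_pos: [0.5022, -0.1748, 0.1051]
ee_rot: [[-0.999, -0.051, 0.0], [-0.051, 0.999, 0.0], [-0.0, 0.0, -1.0]]
wrist_force: [-0.4, 0.9, 1.5]
gripper_width: 0.005
gripper_force: 0.2
```

Emit:
drive_tool([
  [0,0,0,-0.5,0,0,0],
  [0,0,0,0,0,0,0],
])

```text
time_s: 11.27
tcp_pos: [0.5022, -0.1748, 0.1046]
ee_rot: [[-0.999, -0.051, 0.0], [-0.051, 0.999, 0.0], [-0.0, 0.0, -1.0]]
wrist_force: [0.4, 0.4, 1.3]
gripper_width: 0.006
gripper_force: 0.3
```

Emit:
drive_tool([
  [0,0,0,-0.5,0,0,0],
  [0,0,0,0,0,0,0],
])

```text
time_s: 11.43
tcp_pos: [0.5022, -0.1748, 0.1041]
ee_rot: [[-0.999, -0.051, 0.0], [-0.051, 0.999, 0.0], [-0.0, -0.0, -1.0]]
wrist_force: [-0.2, 0.8, 0.7]
gripper_width: 0.007
gripper_force: 0.3
```

Emit:
drive_tool([
  [0,0,0,-0.5,0,0,0],
  [0,0,0,0,0,0,0],
])

```text
time_s: 11.6
tcp_pos: [0.5022, -0.1748, 0.1036]
ee_rot: [[-0.999, -0.051, 0.0], [-0.051, 0.999, -0.0], [-0.0, -0.0, -1.0]]
wrist_force: [0.7, 0.3, 0.3]
gripper_width: 0.009
gripper_force: 0.3
```

Emit:
drive_tool([
  [0,0,0,-0.5,0,0,0],
  [0,0,0,0,0,0,0],
])

```text
time_s: 11.77
tcp_pos: [0.5022, -0.1748, 0.1031]
ee_rot: [[-0.999, -0.051, 0.0], [-0.051, 0.999, -0.0], [-0.0, -0.0, -1.0]]
wrist_force: [0.3, 1.1, 0.5]
gripper_width: 0.01
gripper_force: 0.4
```

Emit:
drive_tool([
  [0,0,0,-0.5,0,0,0],
  [0,0,0,0,0,0,0],
])

```text
time_s: 11.93
tcp_pos: [0.5022, -0.1748, 0.1025]
ee_rot: [[-0.999, -0.051, 0.0], [-0.051, 0.999, -0.0], [-0.0, -0.0, -1.0]]
wrist_force: [0.3, 0.4, -0.1]
gripper_width: 0.006
gripper_force: 0.4
```

Emit:
drive_tool([
  [0,0,0,-0.5,0,0,0],
  [0,0,0,0,0,0,0],
])

```text
time_s: 12.1
tcp_pos: [0.5022, -0.1748, 0.102]
ee_rot: [[-0.999, -0.051, 0.0], [-0.051, 0.999, -0.0], [-0.0, -0.0, -1.0]]
wrist_force: [0.1, 1.1, 1.6]
gripper_width: 0.002
gripper_force: 0.4
```

Emit:
drive_tool([
  [0,0,0,-0.5,0,0,0],
  [0,0,0,0,0,0,0],
])

```text
time_s: 12.27
tcp_pos: [0.5022, -0.1749, 0.1016]
ee_rot: [[-0.999, -0.051, 0.0], [-0.051, 0.999, -0.0], [-0.0, -0.0, -1.0]]
wrist_force: [0.8, 0.2, 1.1]
gripper_width: 0.007
gripper_force: 0.5
```

Emit:
drive_tool([
  [0,0,0,-0.5,0,0,0],
  [0,0,0,0,0,0,0],
])

```text
time_s: 12.43
tcp_pos: [0.5022, -0.1748, 0.1011]
ee_rot: [[-0.999, -0.051, 0.0], [-0.051, 0.999, -0.0], [-0.0, -0.0, -1.0]]
wrist_force: [0.4, 1.1, 0.4]
gripper_width: 0.006
gripper_force: 0.5
```

Emit:
drive_tool([
  [0,0,0,-0.5,0,0,0],
  [0,0,0,0,0,0,0],
])

```text
time_s: 12.6
tcp_pos: [0.5022, -0.1748, 0.1006]
ee_rot: [[-0.999, -0.051, 0.0], [-0.051, 0.999, -0.0], [-0.0, -0.0, -1.0]]
wrist_force: [0.5, 0.9, 1.9]
gripper_width: 0.006
gripper_force: 0.7
```

Emit:
drive_tool([
  [0,0,0,-0.5,0,0,0],
  [0,0,0,0,0,0,0],
])

```text
time_s: 12.77
tcp_pos: [0.5022, -0.1749, 0.1003]
ee_rot: [[-0.999, -0.051, 0.0], [-0.051, 0.999, -0.0], [-0.0, -0.0, -1.0]]
wrist_force: [-0.3, 0.8, 2.4]
gripper_width: 0.005
gripper_force: 1.3
```

Emit:
drive_tool([
  [0,0,0,-0.4,0,0,0],
  [0,0,0,0,0,0,0],
])

```text
time_s: 12.93
tcp_pos: [0.5022, -0.1748, 0.1]
ee_rot: [[-0.999, -0.051, 0.0], [-0.051, 0.999, -0.0], [-0.0, -0.0, -1.0]]
wrist_force: [-0.4, 0.7, 4.0]
gripper_width: 0.003
gripper_force: 2.0
```

Emit:
drive_tool([
  [0,0,0,0,0,0,0],
])

```text
time_s: 13.02
tcp_pos: [0.5022, -0.1748, 0.0999]
ee_rot: [[-0.999, -0.051, 0.0], [-0.051, 0.999, -0.0], [-0.0, -0.0, -1.0]]
wrist_force: [-0.6, 0.7, 4.6]
gripper_width: 0.007
gripper_force: 2.1
```

Emit:
drive_tool([
  [0,0,0,-0.3,0,0,0],
  [0,0,0,0,0,0,0],
  [0,0,0,0,0,0,0],
])

```text
time_s: 13.27
tcp_pos: [0.5022, -0.1748, 0.0997]
ee_rot: [[-0.999, -0.051, 0.0], [-0.051, 0.999, -0.0], [-0.0, -0.0, -1.0]]
wrist_force: [-1.0, 1.3, 4.7]
gripper_width: 0.002
gripper_force: 2.5
```

Emit:
drive_tool([
  [0,0,0,-0.4,0,0,0],
  [0,0,0,0,0,0,0],
  [0,0,0,0,0,0,0],
])

```text
time_s: 13.52
tcp_pos: [0.5021, -0.1749, 0.0992]
ee_rot: [[-0.999, -0.051, 0.0], [-0.051, 0.999, -0.0], [-0.0, -0.0, -1.0]]
wrist_force: [-0.4, 0.5, 4.5]
gripper_width: 0.001
gripper_force: 2.4
```

Emit:
drive_tool([
  [0,0,0,-0.4,0,0,0],
  [0,0,0,0,0,0,0],
])

```text
time_s: 13.68
tcp_pos: [0.5022, -0.1748, 0.0984]
ee_rot: [[-0.999, -0.051, 0.0], [-0.051, 0.999, -0.0], [-0.0, -0.0, -1.0]]
wrist_force: [0.2, -0.3, 2.5]
gripper_width: 0.005
gripper_force: 1.3
```

Emit:
drive_tool([
  [0,0,0,-0.4,0,0,0],
  [0,0,0,0,0,0,0],
])

```text
time_s: 13.85
tcp_pos: [0.502, -0.1748, 0.0977]
ee_rot: [[-0.999, -0.051, -0.0], [-0.051, 0.999, 0.0], [0.0, 0.0, -1.0]]
wrist_force: [0.3, -0.2, 0.7]
gripper_width: 0.004
gripper_force: 0.3
```

Emit:
drive_tool([
  [0,0,0,-0.4,0,0,0],
  [0,0,0,0,0,0,0],
])

```text
time_s: 14.02
tcp_pos: [0.5016, -0.1748, 0.0972]
ee_rot: [[-0.999, -0.05, -0.001], [-0.05, 0.999, 0.0], [0.001, 0.0, -1.0]]
wrist_force: [-0.4, 0.2, -0.1]
gripper_width: 0.006
gripper_force: 0.0
```

Emit:
drive_tool([
  [0,0,0,-0.3,0,0,0],
  [0,0,0,0,0,0,0],
])

```text
time_s: 14.18
tcp_pos: [0.5017, -0.1748, 0.0971]
ee_rot: [[-0.999, -0.051, -0.001], [-0.051, 0.999, 0.0], [0.001, 0.0, -1.0]]
wrist_force: [-0.3, -0.6, -0.2]
gripper_width: 0.007
gripper_force: 0.0
```

Snap felt: resistance peaked at about 4.7 N and then fell to zero. I lift, move in front of the toggle, and check the caps.

Emit:
drive_tool([
  [0,0,0,20,0,0,0],
  [0,0,0,35,0,0,0],
  [0,-8,35,0,0,0,0],
  [0,-8,35,0,0,0,0],
  [0,-8,35,0,0,0,0],
])

```text
time_s: 14.6
tcp_pos: [0.4777, -0.0691, 0.1529]
ee_rot: [[-0.999, -0.048, 0.001], [-0.048, 0.999, 0.0], [-0.001, 0.0, -1.0]]
wrist_force: [-0.3, 1.4, 0.4]
gripper_width: 0.007
gripper_force: 0.0
```

Emit:
drive_tool([
  [0,-8,35,0,0,0,0],
  [0,-10,34,0,0,0,0],
  [0,0,0,0,0,0,0],
  [0,0,0,0,0,0,0],
])

```text
time_s: 14.93
tcp_pos: [0.4597, 0.0006, 0.1527]
ee_rot: [[-0.999, -0.055, 0.0], [-0.055, 0.999, 0.0], [-0.0, 0.0, -1.0]]
wrist_force: [-0.6, -0.3, -0.5]
gripper_width: 0.004
gripper_force: 0.0
```

```bash
python3 - <<'E'
from h import *
s=sense();print(s["wrist_force"],s["tcp_pos"])
for n in("top","scene"):
    p=capture(n);W=cloud(p)
    for b in((.5019,-.175),(.4992,-.1201),(.4964,-.0651)):
        m=np.hypot(W[...,0]-b[0],W[...,1]-b[1])<.006
        z=W[...,2][m];z=z[(z>.06)&(z<.1)];print(n,b,len(z),np.round(np.median(z),4) if len(z) else None)
c=p["frame"][150:250,210:350,::-1];cv2.imwrite("pics/c5.png",cv2.resize(c,(784,560),interpolation=2))
E
```

```text
[-0.59645879 -0.27867657 -0.53447722] [0.45967236 0.00063907 0.15265871]
top (0.5019, -0.175) 40 0.0774
top (0.4992, -0.1201) 7 0.0865
top (0.4964, -0.0651) 0 None
scene (0.5019, -0.175) 10 0.0763
scene (0.4992, -0.1201) 13 0.0849
scene (0.4964, -0.0651) 16 0.085
```

View pics/c5.png

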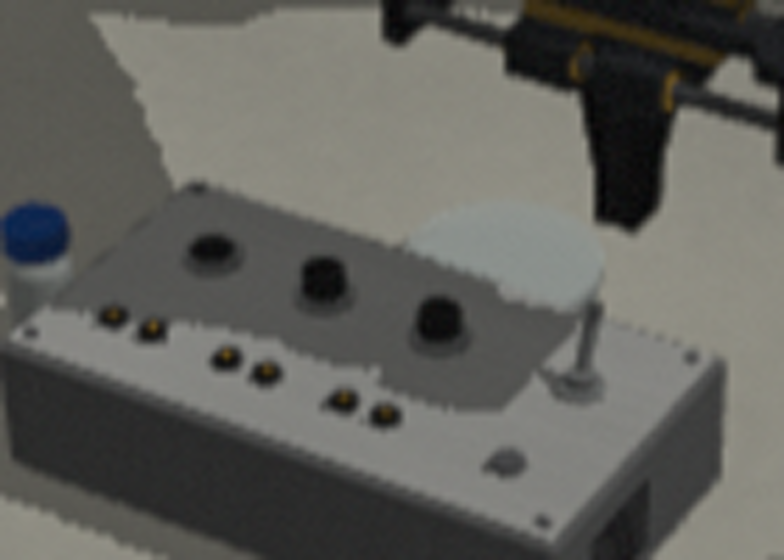

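Cap 1 at (212,248) is down about 8 mm, caps 2 and 3 at (323,280) and (438,318) are up, and the toggle at (590,340) is off, leaning to the front. Now I switch it on.

Emit:
drive_tool([
  [0,0,0,-20,0,0,0],
  [0,0,0,-19,0,0,0],
  [0,0,0,0,0,0,0],
  [0,0,0,0,0,0,0],
])

```text
time_s: 15.37
tcp_pos: [0.4598, -0.0022, 0.1129]
ee_rot: [[-0.999, -0.049, -0.003], [-0.049, 0.999, -0.001], [0.003, -0.001, -1.0]]
wrist_force: [-0.1, -0.5, -0.7]
gripper_width: 0.01
gripper_force: 0.0
```

Emit:
drive_tool([
  [0,4,0,0,0,0,0],
  [0,4,0,0,0,0,0],
  [0,4,0,0,0,0,0],
  [0,0,0,0,0,0,0],
])

```text
time_s: 15.7
tcp_pos: [0.4722, -0.0011, 0.114]
ee_rot: [[-0.999, -0.05, -0.001], [-0.05, 0.999, -0.0], [0.001, -0.0, -1.0]]
wrist_force: [-3.8, -0.7, 3.0]
gripper_width: 0.005
gripper_force: 1.7
```

Emit:
drive_tool([
  [0,3,0,0,0,0,0],
  [0,3,0,0,0,0,0],
  [0,0,0,0,0,0,0],
])

```text
time_s: 15.95
tcp_pos: [0.4793, -0.0006, 0.1139]
ee_rot: [[-0.999, -0.051, 0.003], [-0.051, 0.999, 0.001], [-0.003, 0.0, -1.0]]
wrist_force: [0.3, 0.3, 0.0]
gripper_width: 0.004
gripper_force: 0.1
```

Emit:
drive_tool([
  [0,2,0,0,0,0,0],
  [0,2,0,0,0,0,0],
  [0,0,0,0,0,0,0],
  [0,0,0,0,0,0,0],
])

```text
time_s: 16.28
tcp_pos: [0.4826, -0.0007, 0.1135]
ee_rot: [[-0.999, -0.051, 0.001], [-0.051, 0.999, 0.0], [-0.001, 0.0, -1.0]]
wrist_force: [-1.1, 0.1, 0.4]
gripper_width: 0.003
gripper_force: 0.0
```

Emit:
drive_tool([
  [0,-8,0,5,0,0,0],
  [0,-8,0,20,0,0,0],
  [0,0,0,30,0,0,0],
  [0,-25,-20,25,0,0,0],
  [0,-25,-20,20,0,0,0],
])

```text
time_s: 16.7
tcp_pos: [0.4162, -0.0407, 0.2155]
ee_rot: [[-0.999, -0.053, 0.002], [-0.053, 0.999, 0.0], [-0.002, 0.0, -1.0]]
wrist_force: [-0.5, -1.0, -0.0]
gripper_width: 0.004
gripper_force: 0.0
```

Emit:
drive_tool([
  [0,0,0,0,0,0,0],
  [0,0,0,0,0,0,0],
  [0,0,0,0,0,0,0],
])

```text
time_s: 16.95
tcp_pos: [0.4158, -0.0408, 0.2137]
ee_rot: [[-0.999, -0.051, 0.001], [-0.051, 0.999, 0.0], [-0.001, 0.0, -1.0]]
wrist_force: [0.6, -0.3, 0.1]
gripper_width: 0.006
gripper_force: 0.0
```

```bash
python3 - <<'E'
from h import *
s=sense();print(s["wrist_force"],s["tcp_pos"])
for n in("top","scene"):
    p=capture(n);W=cloud(p)
    for b in((.5019,-.175),(.4992,-.1201),(.4964,-.0651)):
        m=np.hypot(W[...,0]-b[0],W[...,1]-b[1])<.006
        z=W[...,2][m];z=z[(z>.06)&(z<.1)];print(n,b,len(z),np.round(np.median(z),4) if len(z) else None)
    t=(W[...,2]>.09)&(W[...,2]<.112)&(abs(W[...,0]-.493)<.025)&(abs(W[...,1])<.015);print("handle",W[t].mean(0) if t.any() else None)
    for l in("vial_a","dish","slide_box"):
        print(l,[np.round(np.median(W[d["region"]&(p["z_map"]>0)],0),4).tolist() for d in masks_of(l,p)[:2]])
c=p["frame"][150:250,210:350,::-1];cv2.imwrite("pics/c6.png",cv2.resize(c,(784,560),interpolation=2))
E
```

```text
[ 0.63374999 -0.3383489   0.08496347] [ 0.41576957 -0.04080444  0.21372779]
top (0.5019, -0.175) 0 None
top (0.4992, -0.1201) 0 None
top (0.4964, -0.0651) 38 0.0854
handle [5.00627166e-01 2.94362484e-04 1.00390792e-01]
vial_a [[0.5098, -0.2578, 0.0598], [0.5824, -0.2657, 0.0591]]
dish [[0.3414, -0.1221, 0.0156]]
slide_box [[0.5406, -0.069, 0.0698], [0.5351, 0.1515, 0.032]]
scene (0.5019, -0.175) 11 0.076
scene (0.4992, -0.1201) 19 0.0837
scene (0.4964, -0.0651) 15 0.0842
handle [5.05067068e-01 4.30020606e-04 9.87014775e-02]
vial_a [[0.594, -0.2647, 0.0348], [0.5216, -0.2596, 0.0495]]
dish [[0.3665, -0.1177, 0.0147], [0.5192, -0.2614, 0.046]]
slide_box [[0.5584, 0.1579, 0.0302]]
```

View pics/c6.png

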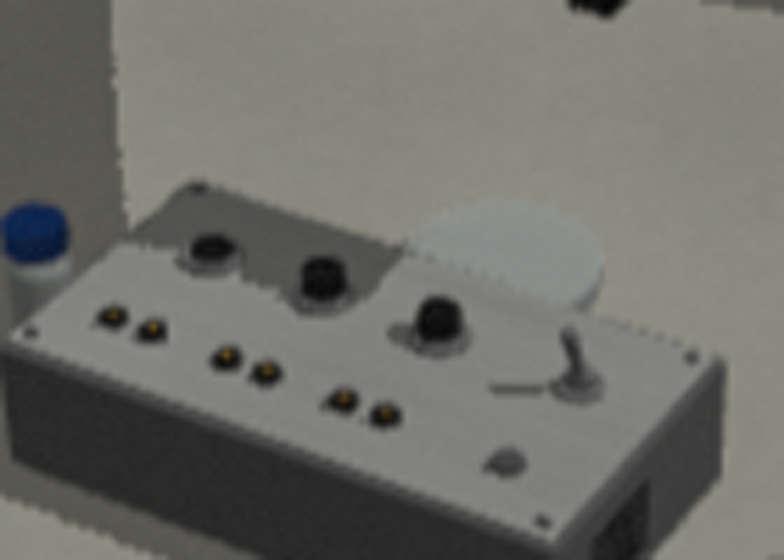

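The toggle at (572,355) leans to the rear again, so it is on. Cap 1 at (212,248) is down, caps 2 and 3 are up, and the things around the box have not moved.

```bash
python3 -c "
from station import finish_job;print(finish_job())"
```

```text
the job is handed in; nothing more can be done
None
```

The job is done and handed in: I switched the box off, button 1 was the good switch and is latched down, buttons 2 and 3 are back up, the toggle is on again, and nothing around the box moved.

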